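# Lock the lamp carriage on the test rail and fit a bayonet lamp

## Robot

A 6-joint arm with a two-finger parallel gripper is mounted at the origin on the work surface. World frame = base frame: x ahead of the robot, y to its left, z up, the work surface at z = 0. Lengths are in m, angles in rad, forces in N, time in s.
With the tool pointing down it reaches from about 0.3 to 0.875 m from the base axis. Payload 6.4 kg.
Tool frame: the origin (TCP) lies midway between the tips of the shut fingers; the grasp point (between the pads) lies 19 mm behind it; z points along the fingers, y is the line along which they close (so a half turn about z gives the same grasp; the last joint's range is limited). The gripper opens to 85 mm and grips with 20 to 120 N. Pads are 22 mm wide; open, the fingers measure 114 mm over their backs; the gripper's body (76 mm by 85 mm) begins 54 mm behind the grasp point. The pads swing forward as they close: fully open they stand 13 mm farther back than shut.
Start: joints at [1.123, 0.181, 1.607, -0, 1.354, -0.206], TCP at [0.138, 0.558, 0.231] pointing down, gripper open.
Joint ranges: [-2.99, 2.99], [-0.89, 2.07], [0.3, 2.58], [-1.14, 4.28], [0, 2.63], [-3.12, 3.12]. Speed limits (rad/s): [2.57, 2.57, 3.01, 3.14, 3.14, 3.14].

## Interface

Orientations are given as a unit quaternion [w, x, y, z].
In Python, from bench import ctrl gives the robot as it stands. The module is installed in compiled form; this text tells all that it offers.
- The arm moves only by the tool move_arm, never from a script. Its argument "plan" is one flat list of numbers, 6 for each row, row after row: the shift along the world's x, y, z in units of 50 mm (1.0 is 50 mm), then the turn, a rotation vector about the world's x, y, z in rad. A call has 1 to 10 rows; each row is the pose to reach, as a shift and turn from the pose commanded when the call began; what a row does not reach only later rows make up. A row lasts 1/8 s, in which the tool goes at most 62.5 mm and 10.7 degrees, less where a joint would pass 70% of its speed; a pose out of reach is approached as far as the arm can. A call with a gripper value outside its range is refused whole. "grip" is the finger opening in mm, from 0 to 85.4, set as the call begins (left out, the last holds). The fingers move at their own pace and stop on an object; the grip force is fixed at half the most. Time passes only in rows, so rows that repeat a pose let the fingers close. It gives the time, the measured TCP pose, the force, the opening and the grip force at its end, in the units of the state.
- ctrl.get_obs(): the state, without advancing time (a new reading comes with each control period).
- ctrl.camera(name): name is "scene" or "top" or "wrist"; returns a dict with "pixels" (420x560x3 uint8, red, green, blue), "fx", "fy", "cx", "cy" (pixels), "dist_coeffs" ([k1, k2, p1, p2, k3] as OpenCV has them; the pictures are not rectified), "origin" and "attitude" of the camera in the world. Camera axes: x right, y down, z forward; pixel columns grow to the right and rows downward; lengths in m; the calibration is good to about 2 mm. A picture is of the moment at which its call begins. There is no depth.
- ctrl.hand_in(): hands the job in; it is judged then, once.
The state is a dict: "time_s": time; "q": joint angles; "dq": joint speeds; "joint_efforts": joint torques, N m; "eef_pos": TCP position; "eef_rot": TCP orientation; "wrist_force": force on the tool from outside, world axes, zero at the start; "torque": the same for the moment, N m; "opening": opening from 0.0 (shut) to 1.0 (fully open); "grasp_force": force on a finger pad.
Only numpy, scipy, OpenCV 4.12 (cv2) and the standard library are available. Lean on these libraries where they do the work, as an engineer would, in place of code of your own. Each camera call takes 0.05 s, during which the arm holds its last target. There are 200 camera calls.

## Task

On the lamp test rail, slide the lamp carriage right up against the stop block and tighten its clamp knob. Then take the straight-sided stick lamp out of the rack, push its bayonet cap down into the carriage's lamp holder against the spring, twist it clockwise a quarter turn and let its pins rise into the notches. Do not let go of it: finish still gripping the seated lamp, and leave the other lamps, the multimeter and the phone alone.

Things in the scene. Friction and masses are not known exactly. Their poses are not given: they have to be found in the camera images.
- rail: lamp test rail, fixed: aluminium, 60 mm wide, 460 mm long along its own y axis, top 34 mm above the bench. Going towards -y stand on it the lamp carriage, a dark stop block 18 mm high and, at the -y end, a round light-meter head on a post (top 175 mm above the bench, 140 mm from the holder when the carriage is at the stop). Origin: middle of the underside
- carriage (a joint): position of the aluminium lamp carriage (150 x 74 mm, top face 50 mm above the bench) on the rail, in m: 0 = its rubber buffers touch the stop block, growing as it moves away in the rail's +y direction (up to 0.13). While the clamp is loose it slides with about 1.5 N; with the clamp tight it holds against about 12 N
- clamp_knob (a joint): turn of the carriage's clamp knob in rad, clockwise seen from above: 0 = loose, begins to bite at 1.0, 1.5 = tight, at its end stop. Turns at about 0.25 N m, 0.4 N m when tight, stays where it is left. Counts as tight above 1.2
- knob_grip (a point): grip point of the black wing knob on the carriage, 90 mm from the lamp holder, away from the stop. The wing is a bar 46 mm long, 12 wide, 22 high; this point is on the turning axis, 9 mm under the bar's top, 17 mm above the round boss it stands on (28 mm across), 27 mm above the carriage's top. The point turns with the knob: y along the bar (along the rail when the knob reads 0)
- holder_rim (a point): centre of the mouth, at the rim, of the lamp holder: an upright brass barrel, bore 24.4 mm, outside 30.4 mm, rim 45 mm above the carriage's top face and 95 mm above the bench. z up, x across the rail, y along it (the rail's axes). Inside, a sprung contact waits 10 mm below the rim. Two J-shaped slots in the wall, half a turn apart, take the lamp's pins
- slot_mouth (a point): where one of the two slots (half a turn apart), 5.5 mm wide, opens at the rim, 13.7 mm from the holder's axis; seen from the axis it lies 1.40 rad (80 degrees) counterclockwise (from above) of holder_rim's x axis. The slot goes straight down to 14.5 mm below the rim; pins out of line with the slots (by over 0.09 rad) rest on the rim
- notch (a point): a pin's seat at the end of one slot, on holder_rim's x axis, 7 mm below the rim. From the foot of the slot a level run, open from 8 to 14.5 mm below the rim, leads 1.40 rad clockwise (from above); at its end a notch 5.5 mm wide rises to 5.5 mm below the rim. The spring lifts the pins into the notches, with the pins along holder_rim's x axis
- contact_spring (a joint): how far the holder's sprung contact is pressed down, in m: 0 = free, top 10 mm below the rim; 0.004 with the lamp seated in the notches, 0.0065 to 0.010 with the pins in the level run. It pushes up with 4 N at the start plus 1 N per mm
- stick_lamp: the lamp to fit: white straight-sided cylinder 46 mm across, nearly flat crown, 112 mm tall, 60 to 130 g, standing cap down in any of the rack's holes. Origin: underside of its bayonet cap, on the axis; z up to the crown. Cap 22 mm across, 26 mm long, lower edge tapered; its shoulder 26 mm above the origin rests on the rack. Straight side: 34 to 104 mm above the origin
- lamp_pins (a point): point on the stick lamp's axis, 7 mm above its origin, at the centres of its two 3 mm pins, which stand out along the lamp's +x and -x, 28.4 mm across their ends. Two ribs, 6 mm wide and 2 mm proud, run down the lamp's side in line with the pins, with a rib across the crown. In the rack the pins lie within 0.5 rad of the row of holes
- lamp_rack: fixed plywood rack 290 x 85 x 34 mm with three 31 mm holes 95 mm apart in a row along its x axis, each holding a lamp cap down; origin at the middle of its underside
- pear_lamp: bystander: pear-shaped white lamp, 60 mm at its widest, 109 mm tall, in the rack; origin as for the stick lamp
- ball_lamp: bystander: small ball-shaped white lamp, 45 mm at its widest, 78 mm tall, in the rack; origin as for the stick lamp
- multimeter: bystander: handheld meter 185 x 92 x 51 mm lying on the bench; origin at the middle of its underside
- phone: bystander: opened phone 148 x 72 x 9 mm lying on the bench; origin at the middle of its underside
Things that resemble listed ones, but are neither listed nor needed, are in the scene too. What is shaped like the stick_lamp but red is not meant.

How it is judged:
By the outcome, as a careful person would: the job done as asked, in the order asked, and still so for the second after the job is handed in, while the arm keeps its last pose, push and grip.
It also fails if it takes over 67 s, if anything falls off the work surface, if the arm or the gripper's body presses on something with over 40 N, if the wrist force passes 120 N, or if a joint passes its speed limit or range.

## Working session

There is one attempt and no reset: what is moved stays moved. The work goes in short steps, Python scripts to look and compute and a tool call to move; the robot and the scene stay as the last step left them, time stands still between calls to the robot, and variables do not carry over. Pictures are saved under pics/ and viewed, at most 10 in all, crops included, and the job is handed in when it is done.

Besides the shell and the picture viewer there is one more tool, called after "Request:" by a JSON object that holds its "fn" and its "kwargs". move_arm: Moves the arm, as the interface text tells. Its arguments: {"type":"object","properties":{"plan":{"type":"array"},"grip":{"type":"number"}},"required":["plan"]}

```bash
mkdir -p pics; cat > h.py <<'E'
from bench import ctrl
import numpy as np, cv2
from scipy.spatial.transform import Rotation as R
def cam(n):
    c=ctrl.camera(n); c['K']=np.array([[c['fx'],0,c['cx']],[0,c['fy'],c['cy']],[0,0,1.]]); c['d']=np.array(c['dist_coeffs'],float)
    a=np.array(c['attitude'],float)
    c['R']=R.from_quat(a[[1,2,3,0]]).as_matrix() if a.size==4 else a.reshape(3,3)
    c['o']=np.array(c['origin'],float); return c
def ray(c,uv):
    p=cv2.undistortPoints(np.array(uv,float).reshape(-1,1,2),c['K'],c['d']).reshape(-1,2)
    return np.c_[p,np.ones(len(p))]@c['R'].T
def onz(c,uv,z):
    r=ray(c,uv); return c['o']+r*((z-c['o'][2])/r[:,2])[:,None]
def proj(c,P):
    P=np.array(P,float).reshape(-1,3); t=-c['R'].T@c['o']
    return cv2.projectPoints(P,cv2.Rodrigues(c['R'].T)[0],t,c['K'],c['d'])[0].reshape(-1,2)
def save(n,im): cv2.imwrite('pics/'+n+'.png',im[:,:,::-1])
E
python3 - <<'E'
from h import *
for n in('scene','top','wrist'):
    c=cam(n); save(n+'0',c['pixels']); print(n,c['fx'],c['o'],c['attitude'])
print(ctrl.get_obs())
E
```

```text
scene 412.9005438892099 [1.071779   0.70643651 0.7978653 ] [-0.13553799  0.30988752  0.8501484  -0.4035429 ]
top 511.6782632709431 [0.25810817 0.03911888 1.4667983 ] [ 0.06935183 -0.69564011  0.7113451  -0.07254864]
wrist 307.68435584800153 [0.06494246 0.57656996 0.37362916] [0.1165077 0.7783421 0.6103417 0.0899585]
{'time_s': 0.15, 'q': array([ 1.12270693e+00,  1.81390221e-01,  1.60773465e+00,  1.78494383e-05,
        1.35379684e+00, -2.06294023e-01]), 'dq': array([ 0.00071255, -0.00224943, -0.00252103,  0.00101542, -0.00033192,
        0.00137296]), 'joint_efforts': array([ 2.00154958e-03, -4.45269585e+01, -3.51686490e+01, -1.44805399e-04,
        5.94406287e-03,  2.47950940e-07]), 'eef_pos': array([0.13747832, 0.55791043, 0.23060106]), 'eef_rot': array([-2.21820549e-04,  1.20605277e-01,  9.92700320e-01, -6.26471460e-04]), 'wrist_force': array([-0.022893  , -0.4467599 ,  0.41049127]), 'torque': array([-0.06859863, -0.03631509, -0.02330543]), 'grasp_force': 0.0, 'opening': 1.0036316899322708}
```

View pics/top0.png

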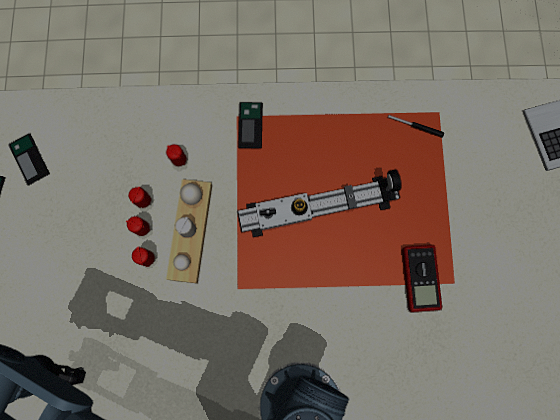

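View pics/scene0.png

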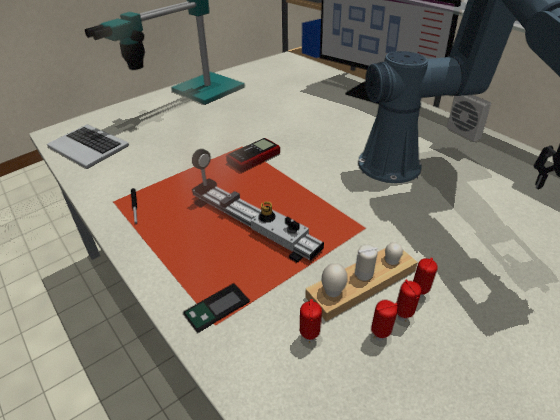

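Top view: the rail runs from (240,218) to (400,183), with the knob at about (266,211) and the holder at (300,206). The rack lamps are the pear (191,194), the middle one (185,226) and the ball (182,261). Four red look-alikes stand at (176,155), (140,197), (138,226) and (143,257). The middle white one fits: it is cylindrical with a flat crown. I'll confirm that in an enlarged crop.

```bash
python3 - <<'E'
from h import *
c=cam('top'); p=c['pixels']; s=cam('scene')['pixels']
a=cv2.resize(p[165:245,230:410],None,fx=4.4,fy=4.4,interpolation=cv2.INTER_CUBIC)[:, :792]
b=cv2.resize(p[205:247,165:210],(264,246),interpolation=cv2.INTER_CUBIC)
d=cv2.resize(s[205:305,300:440],(344,246),interpolation=cv2.INTER_CUBIC)
im=np.zeros((600,792,3),np.uint8); im[:352]=a[:352]; im[354:600,:264]=b; im[354:600,270:614]=d
save('crop1',im)
# coarse points
print('holder',onz(c,[[300,206]],.095),'knob',onz(c,[[266,211]],.085),'lamp',onz(c,[[185,226]],.12))
print('railends',onz(c,[[240,218],[400,183]],.034),'lamps',onz(c,[[191,194],[182,261]],.1))
E
```

```text
holder [[ 0.53367021 -0.01226194  0.095     ]] knob [[0.52372591 0.0812264  0.085     ]] lamp [[0.48099245 0.29699127 0.12      ]]
railends [[ 0.51489341  0.1570245   0.034     ]
 [ 0.60737957 -0.30590611  0.034     ]] lamps [[0.57281949 0.28574492 0.1       ]
 [0.38969288 0.30747739 0.1       ]]
```

View pics/crop1.png

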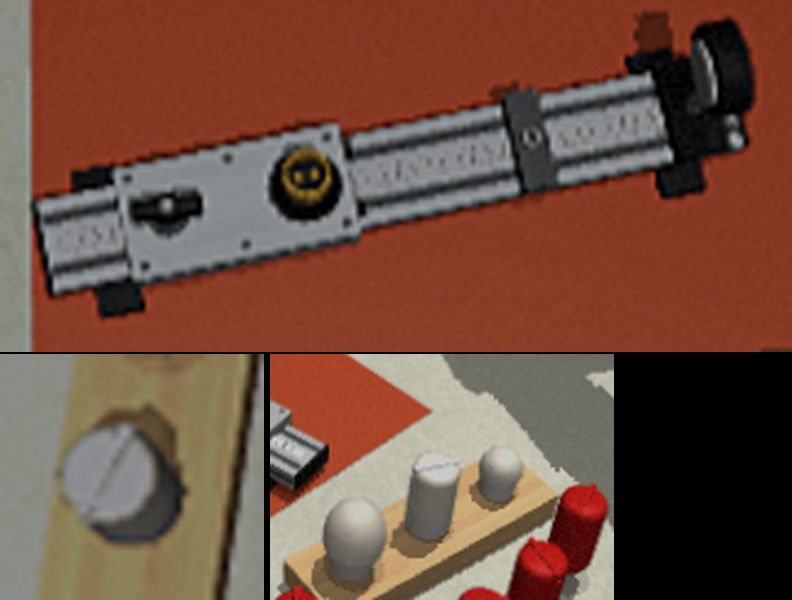

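The crop confirms it: the middle rack lamp is the white straight-sided one with a rib across its crown. The knob's bar lies roughly along the rail, and the carriage is well away from the stop. I'll move above the knob for a close look.

Request:
{"fn": "move_arm", "kwargs": {"plan": [7.7, -9.5, 0, 0, 0, -1.13, 7.7, -9.5, 0, 0, 0, -1.13, 7.7, -9.5, 0, 0, 0, -1.13, 7.7, -9.5, 0, 0, 0, -1.13, 7.7, -9.5, 0, 0, 0, -1.13, 7.7, -9.5, 0, 0, 0, -1.13, 7.7, -9.5, 0, 0, 0, -1.13, 7.7, -9.5, 0, 0, 0, -1.13, 7.7, -9.5, 0, 0, 0, -1.13, 7.7, -9.5, 0, 0, 0, -1.13]}}

```text
time_s: 1.5
eef_pos: [0.5239, 0.081, 0.2313]
eef_rot: [0.0, 0.634, 0.773, 0.0]
wrist_force: [0.8, 0.5, -0.3]
opening: 1.001
grasp_force: 0.0
```

Request:
{"fn": "move_arm", "kwargs": {"plan": [0, 0, 0, 0, 0, 0, 0, 0, 0, 0, 0, 0, 0, 0, 0, 0, 0, 0]}}

```text
time_s: 1.88
eef_pos: [0.5219, 0.0844, 0.2312]
eef_rot: [-0.0, 0.633, 0.774, -0.0]
wrist_force: [-0.6, -0.2, 0.4]
opening: 0.999
grasp_force: 0.0
```

```bash
python3 - <<'E'
from h import *
c=cam('wrist'); p=c['pixels']; save('w1',p); o=ctrl.get_obs(); print(o['time_s'],o['eef_pos'],o['eef_rot'],o['q'],c['o'])
E
```

```text
1.925 [0.52200651 0.08444307 0.23134342] [-7.91878375e-05  6.32681146e-01  7.74412397e-01  4.08817669e-05] [-6.43778345e-02  7.73317626e-02  1.72243471e+00  1.62866582e-04
  1.34190748e+00 -2.65190108e-01] [0.50666185 0.15785177 0.37438367]
```

View pics/w1.png

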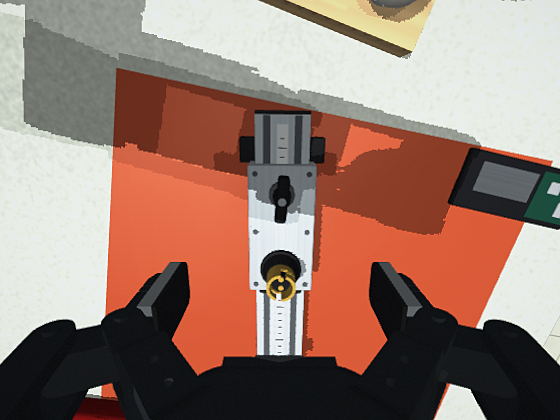

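Wrist view: the carriage spans (248–316, 163–290), with the knob bar nearly vertical at about (283,198) and the holder rim at (281,288). The rail axis is almost vertical in the image.

```bash
python3 - <<'E'
from h import *
c=cam('wrist'); p=c['pixels']; hsv=cv2.cvtColor(p,cv2.COLOR_RGB2HSV); g=p.max(2).astype(int)
# bar: very dark pixels
for th in(30,45,60):
    m=np.zeros(g.shape,np.uint8); m[170:232,262:304]=(g[170:232,262:304]<th)
    n,l,s,_=cv2.connectedComponentsWithStats(m); i=1+np.argmax(s[1:,4]); ys,xs=np.where(l==i)
    r=cv2.minAreaRect(np.c_[xs,ys].astype(np.float32)); b=cv2.boxPoints(r)
    P=onz(c,b,.086); e=[P[1]-P[0],P[2]-P[1]]; L=max(e,key=np.linalg.norm)
    print(th,s[i],P.mean(0),[np.linalg.norm(k) for k in e],'bar ang',np.degrees(np.arctan2(L[1],L[0]))%180, onz(c,[[xs.mean(),ys.mean()]],.086))
# ring
m=((hsv[...,0]>15)&(hsv[...,0]<32)&(hsv[...,1]>110)&(g>60)).astype(np.uint8); m[:265]=0; m[310:]=0; m[:,:255]=0; m[:,310:]=0
ys,xs=np.where(m); e=cv2.minEnclosingCircle(np.c_[xs,ys].astype(np.float32)); print('ring',e,onz(c,[e[0]],.095))
# carriage sides at z=.05
sat=hsv[...,1]
for side in(0,1):
    pts=[]
    for y in range(235,285):
        w=np.where(sat[y,225:340]<80)[0]+225
        pts.append([w.min() if side==0 else w.max(),y])
    P=onz(c,pts,.05); v=cv2.fitLine(P[:,:2].astype(np.float32),cv2.DIST_HUBER,0,.01,.01).ravel(); print('side',np.degrees(np.arctan2(v[1],v[0]))%180,v[2:])
# in the top view
t=cam('top'); q=t['pixels']; h2=cv2.cvtColor(q,cv2.COLOR_RGB2HSV)
# stop
print('stop',onz(t,[[347,187],[354,208]],.052), ctrl.get_obs()['eef_pos'])
m=((h2[...,0]>15)&(h2[...,0]<32)&(h2[...,1]>110)&(q.max(2)>60)).astype(np.uint8); m[:195]=0; m[218:]=0; m[:,:288]=0; m[:,312:]=0
ys,xs=np.where(m); e=cv2.minEnclosingCircle(np.c_[xs,ys].astype(np.float32)); print('topring',e,onz(t,[e[0]],.095))
E
```

```text
30 [273 176  18  47 525] [0.52487839 0.0808927  0.086     ] [np.float64(0.01614585956869241), np.float64(0.04630956920716911)] bar ang 102.1386947684049 [[0.52443778 0.08295723 0.086     ]]
45 [270 176  23  47 597] [0.52440232 0.08079545 0.086     ] [np.float64(0.02089455414239407), np.float64(0.04631034776379497)] bar ang 102.24751025865447 [[0.52435594 0.08288788 0.086     ]]
60 [269 175  26  48 704] [0.5256753  0.08178899 0.086     ] [np.float64(0.023294265666614546), np.float64(0.046567169465739994)] bar ang 114.74903086118233 [[0.5241084  0.08359241 0.086     ]]
ring ((280.5, 282.4090881347656), 18.25733184814453) [[ 0.54111702 -0.00309915  0.095     ]]
side 99.92952 [ 0.5064021  -0.01619802]
side 101.086395 [0.5742759  0.01683616]
stop [[ 0.59448344 -0.14920744  0.052     ]
 [ 0.53318056 -0.16613023  0.052     ]] [0.52220679 0.08428276 0.23144985]
topring ((299.5, 204.5), 6.041623115539551) [[ 0.53788681 -0.01101314  0.095     ]]
```

Request:
{"fn": "move_arm", "kwargs": {"plan": [0.05, -0.06, -1, 0, 0, 0, 0.05, -0.06, -2, 0, 0, 0, 0.05, -0.06, -2.7, 0, 0, 0, 0.05, -0.06, -3.1, 0, 0, 0, 0.05, -0.06, -3.3, 0, 0, 0, 0.05, -0.06, -3.3, 0, 0, 0, 0.05, -0.06, -3.3, 0, 0, 0], "grip": 40}}

```text
time_s: 2.9
eef_pos: [0.526, 0.0804, 0.0674]
eef_rot: [0.001, 0.633, 0.774, 0.001]
wrist_force: [0.7, 0.4, -0.7]
opening: 0.471
grasp_force: 0.0
```

Request:
{"fn": "move_arm", "kwargs": {"plan": [0, 0, 0, 0, 0, 0, 0, 0, 0, 0, 0, 0, 0, 0, 0, 0, 0, 0, 0, 0, 0, 0, 0, 0, 0, 0, 0, 0, 0, 0], "grip": 3}}

```text
time_s: 3.52
eef_pos: [0.5255, 0.0801, 0.0673]
eef_rot: [0.0, 0.634, 0.774, 0.0]
wrist_force: [-1.8, 0.5, 6.0]
opening: 0.123
grasp_force: 59.8
```

Request:
{"fn": "move_arm", "kwargs": {"plan": [0.06, -0.29, 0, 0, 0, 0, 0.12, -0.59, 0, 0, 0, 0, 0.17, -0.88, 0, 0, 0, 0, 0.23, -1.18, 0, 0, 0, 0, 0.27, -1.37, 0, 0, 0, 0, 0.27, -1.37, 0, 0, 0, 0, 0.27, -1.37, 0, 0, 0, 0]}}

```text
time_s: 4.4
eef_pos: [0.5387, 0.0109, 0.0673]
eef_rot: [0.0, 0.634, 0.774, -0.0]
wrist_force: [-4.1, -2.2, 5.8]
opening: 0.126
grasp_force: 59.7
```

```bash
python3 - <<'E'
from h import *
t=cam('top')['pixels']; w=cam('wrist')['pixels']; o=ctrl.get_obs(); print(o['eef_pos'],o['wrist_force'],o['torque'])
im=np.zeros((600,560,3),np.uint8); im[:420]=w; im[420:]=cv2.resize(t[175:233,230:410],(560,180),interpolation=cv2.INTER_CUBIC); save('w2',im)
E
```

```text
[0.53865936 0.01104258 0.06732163] [-4.36124608 -2.15487554  6.77139546] [-0.46538221  0.7256896  -0.16578233]
```

View pics/w2.png

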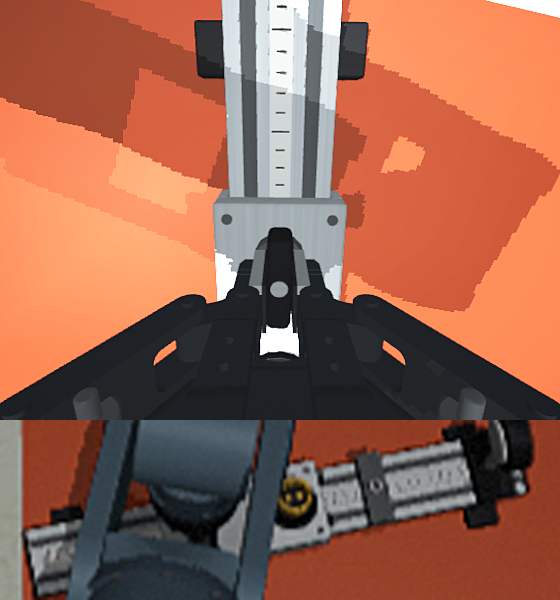

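The wing knob is held between the pads at (280,280), and the carriage front is about 30 mm short of the stop. I'll approach in small steps.

Request:
{"fn": "move_arm", "kwargs": {"plan": [0.04, -0.2, 0, 0, 0, 0, 0.08, -0.39, 0, 0, 0, 0, 0.08, -0.39, 0, 0, 0, 0]}}

```text
time_s: 4.88
eef_pos: [0.5425, -0.0088, 0.0673]
eef_rot: [0.0, 0.634, 0.774, -0.001]
wrist_force: [-4.4, -2.7, 8.2]
opening: 0.125
grasp_force: 59.8
```

Request:
{"fn": "move_arm", "kwargs": {"plan": [0.01, -0.06, 0, 0, 0, 0, 0.01, -0.06, 0, 0, 0, 0]}}

```text
time_s: 5.12
eef_pos: [0.5429, -0.0112, 0.0673]
eef_rot: [-0.0, 0.634, 0.774, -0.0]
wrist_force: [-4.9, -0.2, 8.1]
opening: 0.122
grasp_force: 59.9
```

Request:
{"fn": "move_arm", "kwargs": {"plan": [0.01, -0.06, 0, 0, 0, 0, 0.01, -0.06, 0, 0, 0, 0]}}

```text
time_s: 5.38
eef_pos: [0.5435, -0.0141, 0.0673]
eef_rot: [-0.0, 0.633, 0.774, -0.0]
wrist_force: [-4.6, -1.6, 7.6]
opening: 0.124
grasp_force: 59.8
```

Request:
{"fn": "move_arm", "kwargs": {"plan": [0.01, -0.06, 0, 0, 0, 0, 0.01, -0.06, 0, 0, 0, 0]}}

```text
time_s: 5.62
eef_pos: [0.544, -0.0171, 0.0673]
eef_rot: [-0.0, 0.633, 0.774, -0.0]
wrist_force: [-3.2, 0.4, 7.8]
opening: 0.129
grasp_force: 59.8
```

Request:
{"fn": "move_arm", "kwargs": {"plan": [0.01, -0.06, 0, 0, 0, 0, 0.01, -0.06, 0, 0, 0, 0]}}

```text
time_s: 5.88
eef_pos: [0.5446, -0.0201, 0.0673]
eef_rot: [0.0, 0.634, 0.774, -0.0]
wrist_force: [-5.3, 0.0, 8.2]
opening: 0.125
grasp_force: 59.7
```

Request:
{"fn": "move_arm", "kwargs": {"plan": [0.01, -0.06, 0, 0, 0, 0, 0.01, -0.06, 0, 0, 0, 0]}}

```text
time_s: 6.12
eef_pos: [0.5449, -0.0214, 0.0673]
eef_rot: [-0.001, 0.634, 0.774, 0.001]
wrist_force: [-4.4, 5.6, 8.8]
opening: 0.121
grasp_force: 60.1
```

```bash
python3 - <<'E'
from h import *
t=cam('top')['pixels']; save('t2',cv2.resize(t[175:230,290:380],(720,440),interpolation=cv2.INTER_CUBIC))
E
```

```text
(no output)
```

View pics/t2.png

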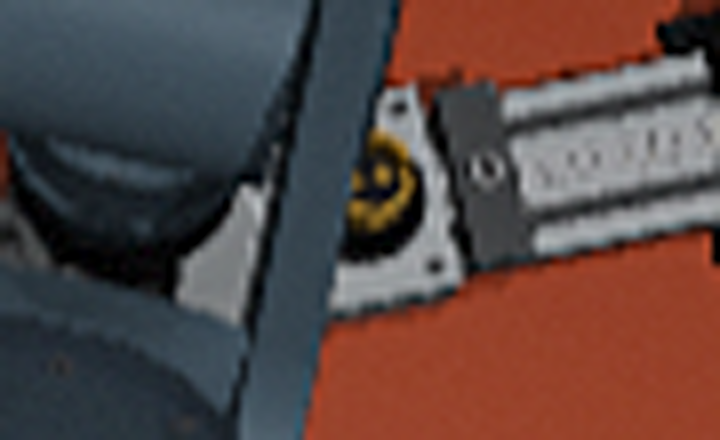

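The carriage has met the stop: it stalled, the force rose, and the picture shows its front edge against the dark block at about (455,200). Next I'll turn the knob clockwise while keeping a slight push.

Request:
{"fn": "move_arm", "kwargs": {"plan": [0, -0.02, 0, 0, 0, -0.15, 0, -0.02, 0, 0, 0, -0.3, 0, -0.02, 0, 0, 0, -0.45, 0, -0.02, 0, 0, 0, -0.6, 0, -0.02, 0, 0, 0, -0.75, 0, -0.02, 0, 0, 0, -0.9, 0, -0.02, 0, 0, 0, -1.05, 0, -0.02, 0, 0, 0, -1.2, 0, -0.02, 0, 0, 0, -1.3, 0, -0.02, 0, 0, 0, -1.4]}}

```text
time_s: 7.42
eef_pos: [0.5464, -0.0227, 0.0674]
eef_rot: [-0.0, 0.983, 0.182, 0.001]
wrist_force: [2.0, 4.6, 4.0]
opening: 0.121
grasp_force: 58.6
```

```bash
python3 - <<'E'
from h import *
o=ctrl.get_obs(); print(o['eef_pos'],o['wrist_force'],o['torque'],R.from_quat(np.array(o['eef_rot'])[[1,2,3,0]]).as_matrix()[:,1])
E
```

```text
[ 0.54637789 -0.02265855  0.06740426] [1.95739436 4.59176842 4.03227366] [ 0.87296025 -0.2564296   0.21504632] [ 3.58868938e-01 -9.33387951e-01 -1.32943103e-04]
```

Request:
{"fn": "move_arm", "kwargs": {"plan": [0, 0, 0, 0, 0, -0.08, 0, 0, 0, 0, 0, -0.13, 0, 0, 0, 0, 0, -0.13]}}

```text
time_s: 7.8
eef_pos: [0.5464, -0.0228, 0.0674]
eef_rot: [-0.0, 0.993, 0.12, 0.001]
wrist_force: [1.7, 4.8, 2.4]
opening: 0.124
grasp_force: 58.7
```

```bash
python3 - <<'E'
from h import *
o=ctrl.get_obs(); v=R.from_quat(np.array(o['eef_rot'])[[1,2,3,0]]).as_matrix()[:,1]; print(o['eef_pos'],o['wrist_force'],o['torque'],np.arctan2(v[1],v[0]))
save('w3',cam('wrist')['pixels'])
E
```

```text
[ 0.54642091 -0.02282109  0.0673981 ] [1.66377339 4.79444922 2.41438122] [ 0.7845887  -0.29331569  0.44637818] -1.3303179469516075
```

View pics/w3.png

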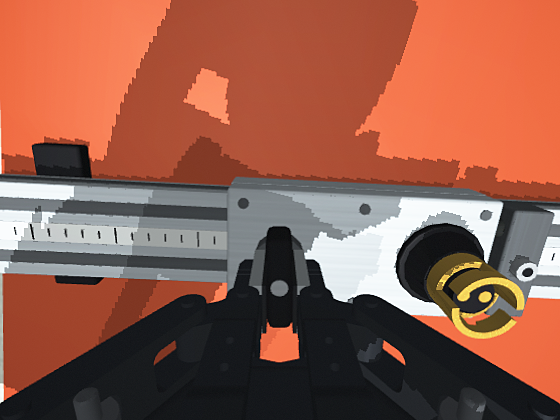

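The knob is at its end stop: it turned 1.53 rad and the torque is 0.45 N m. The carriage is at the block. I'll release, lift and put the wrist camera over the holder.

Request:
{"fn": "move_arm", "kwargs": {"plan": [0, 0, 0, 0, 0, 0, 0, 0, 0, 0, 0, 0, 0, 0, 0, 0, 0, 0, 0, 0, 0.5, 0, 0, 0, 0, 0, 1.5, 0, 0, 0, 0, 0, 2.5, 0, 0, 0, -1.1, -2.1, 2.5, 0, 0, 0, -1.1, -2.1, 2.5, 0, 0, 0, -1.1, -2.1, 2.5, 0, 0, 0, -1.1, -2.1, 2.5, 0, 0, 0], "grip": 40}}

```text
time_s: 9.1
eef_pos: [0.4902, -0.1288, 0.1913]
eef_rot: [-0.0, 0.993, 0.119, 0.0]
wrist_force: [0.7, -0.8, 0.0]
opening: 0.472
grasp_force: 0.0
```

Request:
{"fn": "move_arm", "kwargs": {"plan": [0, 0, 0, 0, 0, 0, 0, 0, 0, 0, 0, 0]}}

```text
time_s: 9.35
eef_pos: [0.4905, -0.1277, 0.1911]
eef_rot: [-0.0, 0.993, 0.12, -0.0]
wrist_force: [-0.1, -0.1, 0.2]
opening: 0.469
grasp_force: 0.0
```

```bash
python3 - <<'E'
from h import *
o=ctrl.get_obs(); print(o['time_s'],o['eef_pos'])
c=cam('wrist'); p=c['pixels']; print(c['o'])
uv=proj(c,[[.563,-.111,.095]])[0]; print('pred',uv)
x,y=uv.astype(int); x0=max(0,x-70); y0=max(0,y-70)
save('w4',cv2.resize(p[y0:y0+140,x0:x0+140],(560,560),interpolation=cv2.INTER_CUBIC)); print(x0,y0)
np.save('w4.npy',p)
E
```

```text
9.35 [ 0.49050854 -0.12773723  0.19114611]
[ 0.56207071 -0.10925022  0.33425171]
pred [281.45852187 113.80127127]
211 43
```

View pics/w4.png

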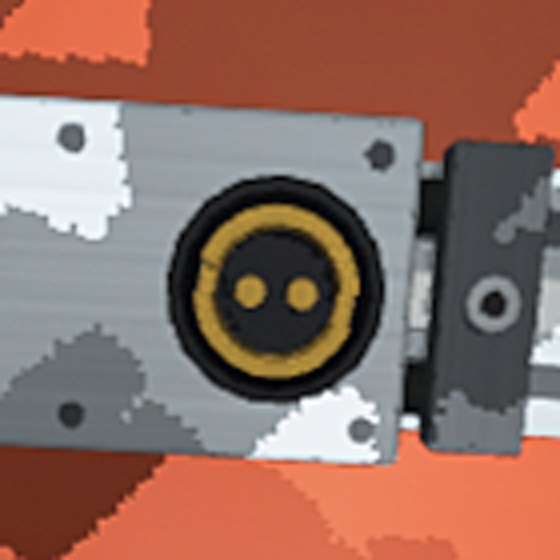

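The crop shows the holder ring centred at crop (276,291), with both buffers touching the stop block. Now refine the holder's position and the rail's yaw.

```bash
python3 - <<'E'
from h import *
c=cam('wrist'); p=c['pixels']; hsv=cv2.cvtColor(p,cv2.COLOR_RGB2HSV); g=p.max(2)
def ring(c,box):
    p=c['pixels'];hsv=cv2.cvtColor(p,cv2.COLOR_RGB2HSV);x0,x1,y0,y1=box
    m=np.zeros(p.shape[:2],np.uint8); s=np.s_[y0:y1,x0:x1]
    m[s]=((hsv[s][...,0]>14)&(hsv[s][...,0]<34)&(hsv[s][...,1]>100)&(p[s].max(2)>70))
    ct,_=cv2.findContours(m,cv2.RETR_EXTERNAL,cv2.CHAIN_APPROX_NONE); k=max(ct,key=lambda a:cv2.boundingRect(a)[2]); return cv2.fitEllipse(k)
e=ring(c,(245,315,80,155)); print(e,onz(c,[e[0]],.095)); print('diam',np.linalg.norm(np.diff(onz(c,[[e[0][0]-e[1][0]/2,e[0][1]],[e[0][0]+e[1][0]/2,e[0][1]]],.095),axis=0)))
# screws (corner) at z=.05 : crop coords
S=onz(c,np.array([[71,137],[380,155],[71,414],[361,430]])/4+[211,43],.05); print(S)
# edge of carriage upper: sat boundary per column
for rng in((range(70,118)),):
    for lo,hi,d in((50,95,1),(140,185,-1)):
        pts=[]
        for x in range(170,305):
            col=hsv[lo:hi,x,1].astype(int); w=np.where(col<70)[0]
            if len(w): pts.append([x,lo+(w.min() if d>0 else w.max())])
        P=onz(c,pts,.05); v=cv2.fitLine(P[:,:2].astype(np.float32),cv2.DIST_HUBER,0,.001,.001).ravel(); print('yaw',np.degrees(np.arctan2(v[1],v[0]))%180-90,v)
t=cam('top'); b=proj(t,[[.563,-.111,.095]])[0].astype(int); e=ring(t,(b[0]-13,b[0]+13,b[1]-13,b[1]+13)); print('top',e,onz(t,[e[0]],.095))
# stick lamp crown rib in top view, crown z=.12
E
```

```text
((279.46466064453125, 115.18099975585938), (40.128173828125, 43.016544342041016), 6.182621002197266) [[ 0.56165851 -0.109901    0.095     ]]
diam 0.029842523623171826
[[ 0.58120614 -0.06057024  0.05      ]
 [ 0.59360245 -0.12551209  0.05      ]
 [ 0.52407918 -0.07176997  0.05      ]
 [ 0.53642507 -0.1367265   0.05      ]]
yaw 10.865982 [ 0.18851238 -0.9820708   0.5899925  -0.06603962]
yaw 10.859695 [ 0.18840456 -0.9820915   0.51504254 -0.06117693]
top ((337.25, 201.25), (0.7071068286895752, 5136.94775390625), 45.0) [[ 0.54469469 -0.11480408  0.095     ]]
```

Request:
{"fn": "move_arm", "kwargs": {"plan": [0, 1, 0.9, 0, 0, 0.18, 0.2, 2, 0.9, 0, 0, 0.36, 0.4, 3, 0.9, 0, 0, 0.54, 0.6, 4, 0.9, 0, 0, 0.72, 0.8, 5, 0.9, 0, 0, 0.9, 1, 6, 0.9, 0, 0, 1.08, 1.1, 7, 0.9, 0, 0, 1.26, 1.15, 7.8, 0.9, 0, 0, 1.44, 1.15, 7.8, 0.9, 0, 0, 1.62, 1.15, 7.8, 0.9, 0, 0, 1.8], "grip": 85}}

```text
time_s: 10.75
eef_pos: [0.5473, 0.2625, 0.2359]
eef_rot: [-0.0, 0.52, 0.854, -0.0]
wrist_force: [0.1, -0.0, -0.3]
opening: 0.993
grasp_force: 0.0
```

Request:
{"fn": "move_arm", "kwargs": {"plan": [0, 0, 0, 0, 0, 0.18, 0, 0, 0, 0, 0, 0.36, 0, 0, 0, 0, 0, 0.54, 0, 0, 0, 0, 0, 0.63, 0, 0, 0, 0, 0, 0.63, 0, 0, 0, 0, 0, 0.63]}}

```text
time_s: 11.5
eef_pos: [0.5476, 0.2615, 0.2362]
eef_rot: [-0.0, 0.234, 0.972, -0.0]
wrist_force: [-0.4, -0.1, 0.5]
opening: 0.994
grasp_force: 0.0
```

```bash
python3 - <<'E'
from h import *
o=ctrl.get_obs(); print(o['time_s'],o['eef_pos'],o['q'])
c=cam('wrist'); p=c['pixels']; print(c['o'])
uv=proj(c,[[.481,.297,.12]])[0]; print('pred',uv)
x,y=uv.astype(int); x0=max(0,x-100); y0=max(0,y-75)
save('w5',cv2.resize(p[y0:y0+150,x0:x0+200],(800,600),interpolation=cv2.INTER_CUBIC)); print(x0,y0)
E
```

```text
11.5 [0.54758557 0.26146487 0.23619732] [ 2.50111314e-01  2.46681648e-01  1.51842867e+00 -1.45141918e-05
  1.37663195e+00 -8.47379169e-01]
[0.4810085  0.29606626 0.37933117]
pred [280.24458195 113.840657  ]
180 38
```

View pics/w5.png

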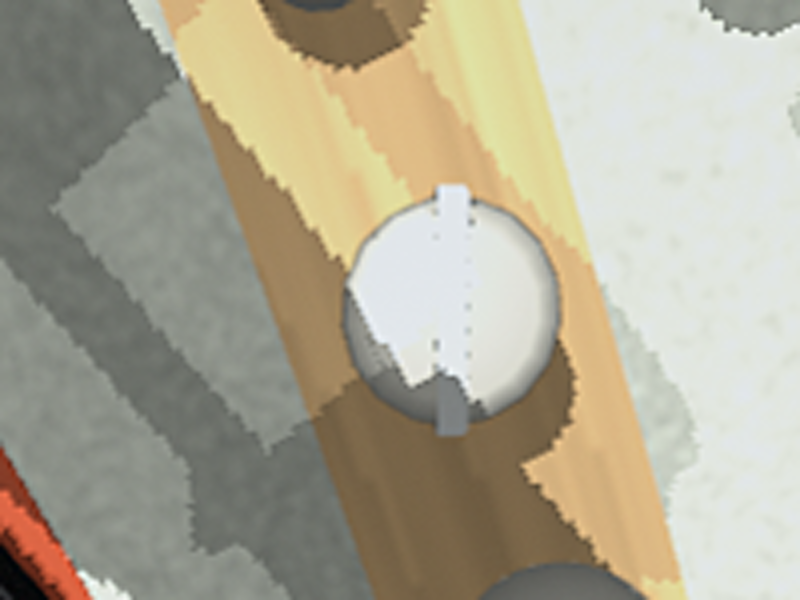

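The crop shows the stick lamp's round crown centred at (452,310), with the rib from (453,184) to (452,437). The pins are therefore almost square to the finger closing line.

```bash
python3 - <<'E'
from h import *
c=cam('wrist'); o=ctrl.get_obs()
A=onz(c,np.array([[453,184],[452.3,437]])/4+[180,38],.115); print(A,A.mean(0),np.linalg.norm(A[1]-A[0]))
d=A[0]-A[1]; a=np.arctan2(d[1],d[0]); v=R.from_quat(np.array(o['eef_rot'])[[1,2,3,0]]).as_matrix()[:,1]; f=np.arctan2(v[1],v[0])
print('rib',a,'phi',f,'diff',(f-a+np.pi/2)%np.pi-np.pi/2, 'shift',(A.mean(0)-o['eef_pos'])/.05)
E
```

```text
[[0.46548708 0.31652842 0.115     ]
 [0.51002432 0.29437431 0.115     ]] [0.4877557  0.30545136 0.115     ] 0.049743039363821906
rib 2.6800040435608397 phi 1.0980416177451886 diff 1.559630227774142 shift [-1.19761231  0.88134001 -2.42476977]
```

Request:
{"fn": "move_arm", "kwargs": {"plan": [-1.2, 0.88, 0, 0, 0, 0.01, -1.2, 0.88, 0, 0, 0, 0.01, -1.2, 0.88, -0.5, 0, 0, 0.01, -1.2, 0.88, -1.3, 0, 0, 0.01, -1.2, 0.88, -2.2, 0, 0, 0.01, -1.2, 0.88, -2.9, 0, 0, 0.01, -1.2, 0.88, -3.3, 0, 0, 0.01, -1.2, 0.88, -3.44, 0, 0, 0.01, -1.2, 0.88, -3.44, 0, 0, 0.01, -1.2, 0.88, -3.44, 0, 0, 0.01], "grip": 85}}

```text
time_s: 12.85
eef_pos: [0.4887, 0.3056, 0.0655]
eef_rot: [0.001, 0.229, 0.973, 0.001]
wrist_force: [0.6, 0.1, 0.2]
opening: 0.995
grasp_force: 0.0
```

Request:
{"fn": "move_arm", "kwargs": {"plan": [0, 0, 0, 0, 0, 0, 0, 0, 0, 0, 0, 0, 0, 0, 0, 0, 0, 0, 0, 0, 0, 0, 0, 0, 0, 0, 0, 0, 0, 0], "grip": 35}}

```text
time_s: 13.48
eef_pos: [0.4881, 0.3055, 0.0652]
eef_rot: [0.0, 0.229, 0.973, 0.0]
wrist_force: [-1.2, -1.1, 5.4]
opening: 0.523
grasp_force: 61.0
```

Request:
{"fn": "move_arm", "kwargs": {"plan": [0, 0, 0.2, 0, 0, 0, 0, 0, 0.5, 0, 0, 0, 0, 0, 1, 0, 0, 0, 0, 0, 1, 0, 0, 0, 0, 0, 1, 0, 0, 0]}}

```text
time_s: 14.1
eef_pos: [0.4874, 0.3052, 0.114]
eef_rot: [-0.0, 0.229, 0.973, -0.0]
wrist_force: [-0.1, 0.5, -2.3]
opening: 0.527
grasp_force: 61.2
```

```bash
python3 - <<'E'
from h import *
o=ctrl.get_obs(); print(o['eef_pos'],o['wrist_force'],o['opening'],o['grasp_force'])
c=cam('wrist'); save('w6',c['pixels'])
E
```

```text
[0.48742574 0.30516212 0.11401486] [-0.12234829  0.46593509 -2.3117262 ] 0.526991273071325 61.1858332157135
```

View pics/w6.png

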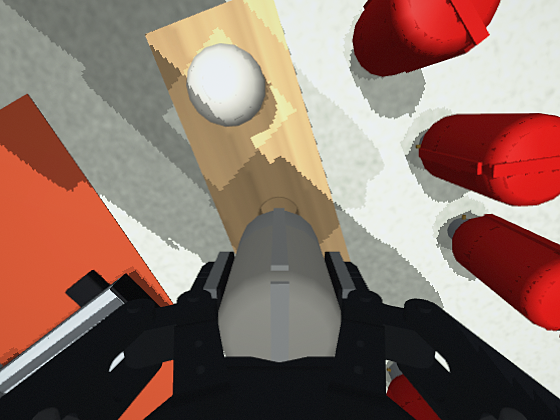

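The lamp is held squarely, with the rib centred at column 280. I'll lift, carry it over the holder and turn the pins to the slot mouths.

Request:
{"fn": "move_arm", "kwargs": {"plan": [0, 0, 0.9, 0, 0, 0, 0, 0, 1.72, 0, 0, 0, 0.18, -1, 1.72, 0, 0, -0.17, 0.36, -2, 1.72, 0, 0, -0.34, 0.54, -3, 1.72, 0, 0, -0.51, 0.72, -4, 1.72, 0, 0, -0.68, 0.9, -5, 1.72, 0, 0, -0.85, 1.08, -6, 1.72, 0, 0, -1, 1.26, -7, 1.72, 0, 0, -1.09, 1.4, -7.8, 1.72, 0, 0, -1.09]}}

```text
time_s: 15.4
eef_pos: [0.5572, -0.0866, 0.199]
eef_rot: [-0.001, 0.701, 0.713, -0.0]
wrist_force: [0.6, -0.5, -2.0]
opening: 0.524
grasp_force: 61.7
```

Request:
{"fn": "move_arm", "kwargs": {"plan": [0.05, -0.3, 0, 0, 0, 0, 0.09, -0.53, 0, 0, 0, 0, 0.09, -0.53, 0, 0, 0, 0, 0.09, -0.53, 0, 0, 0, 0, 0.09, -0.53, 0, 0, 0, 0]}}

```text
time_s: 16.02
eef_pos: [0.5621, -0.1102, 0.2003]
eef_rot: [-0.0, 0.7, 0.714, 0.0]
wrist_force: [0.5, -0.2, -0.8]
opening: 0.523
grasp_force: 61.7
```

```bash
cat > st.py <<'E'
from h import *
o=ctrl.get_obs(); v=R.from_quat(np.array(o['eef_rot'])[[1,2,3,0]]).as_matrix(); print(o['time_s'],o['eef_pos'].round(4),o['wrist_force'].round(1),o['torque'].round(2),'phi',np.arctan2(v[1,1],v[0,1]).round(4),'zaxis',v[:,2].round(4))
E
python3 st.py; python3 - <<'E'
from h import *
c=cam('wrist'); save('w7',c['pixels'])
E
```

```text
16.025 [ 0.5621 -0.1102  0.2003] [ 0.5 -0.2 -0.8] [ 0.   -0.02 -0.  ] phi 0.0204 zaxis [-0.e+00  1.e-04 -1.e+00]
```

View pics/w7.png

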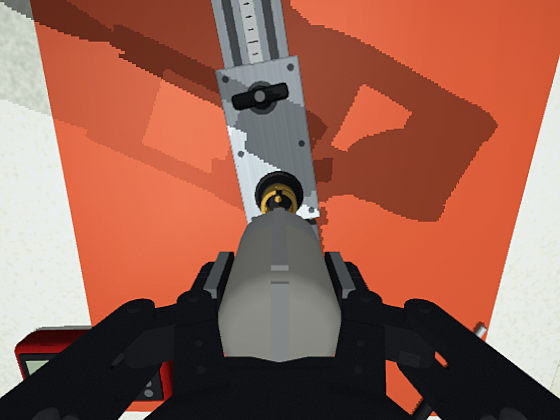

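The wing knob has turned across the rail at (260,96), and the holder at (278,197) lies just under the lamp. I'll check the sideways alignment before descending.

```bash
python3 - <<'E'
from h import *
c=cam('wrist'); o=ctrl.get_obs(); x,y,_=o['eef_pos']
print('axis proj z=.095,.115(crown far)',proj(c,[[x,y,.095],[x,y,.05],[x,y,.255],[x,y,.18]]).round(1))
p=c['pixels'];hsv=cv2.cvtColor(p,cv2.COLOR_RGB2HSV)
m=(hsv[...,0]>14)&(hsv[...,0]<34)&(hsv[...,1]>100)&(p.max(2)>60); m[:180]=0;m[215:]=0;m[:,:250]=0;m[:,310:]=0
for y in range(180,212,2):
    w=np.where(m[y])[0]
    if len(w): print(y,w.min(),w.max(),(w.min()+w.max())/2)
g=p.max(2)
for y in(178,184,190):
    w=np.where(g[y,250:310]<45)[0]+250; print('blk',y,w.min(),w.max())
# rib columns on lamp
for y in(225,245,300,340):
    r=g[y,262:298].astype(int); print(y,r[::2])
E
```

```text
axis proj z=.095,.115(crown far) [[279.5 207.5]
 [279.4 194.3]
 [280.4 341.4]
 [279.8 249.9]]
184 275 282 278.5
186 270 286 278.0
188 267 289 278.0
190 265 291 278.0
192 264 293 278.5
194 263 294 278.5
196 263 294 278.5
198 262 295 278.5
200 262 295 278.5
202 261 296 278.5
204 261 296 278.5
206 260 296 278.0
208 260 296 278.0
210 261 296 278.5
blk 178 262 295
blk 184 257 300
blk 190 256 302
225 [95 95 97 96 97 97 97 97 96 97 97 97 97 96 97 95 94 94]
245 [ 99  99  99 100 100  98  97  97  96  97  97  98  98 100  99  99  98  98]
300 [139 140 140 140 139 134 134 133 134 134 134 134 134 134 141 140 140 139]
340 [136 136 136 136 136 133 133 134 134 133 133 134 132 134 136 136 135 135]
```

Request:
{"fn": "move_arm", "kwargs": {"plan": [-0.01, -0.015, -0.3, 0, 0, 0, -0.01, -0.015, -0.6, 0, 0, 0, -0.01, -0.015, -0.85, 0, 0, 0, -0.01, -0.015, -0.9, 0, 0, 0, -0.01, -0.015, -0.9, 0, 0, 0]}}

```text
time_s: 16.75
eef_pos: [0.5616, -0.112, 0.155]
eef_rot: [-0.0, 0.7, 0.714, -0.0]
wrist_force: [1.0, -0.2, -1.6]
opening: 0.527
grasp_force: 61.7
```

Request:
{"fn": "move_arm", "kwargs": {"plan": [0, 0, -0.04, 0, 0, 0, 0, 0, -0.08, 0, 0, 0, 0, 0, -0.08, 0, 0, 0]}}

```text
time_s: 17.12
eef_pos: [0.5617, -0.1119, 0.1513]
eef_rot: [0.0, 0.7, 0.714, 0.0]
wrist_force: [-1.0, -0.0, -0.6]
opening: 0.527
grasp_force: 61.7
```

Request:
{"fn": "move_arm", "kwargs": {"plan": [0, 0, -0.04, 0, 0, 0, 0, 0, -0.08, 0, 0, 0, 0, 0, -0.08, 0, 0, 0]}}

```text
time_s: 17.5
eef_pos: [0.5616, -0.1118, 0.147]
eef_rot: [-0.0, 0.7, 0.714, -0.0]
wrist_force: [0.7, 0.6, -1.9]
opening: 0.527
grasp_force: 61.7
```

```bash
python3 st.py
```

```text
17.5 [ 0.5616 -0.1118  0.147 ] [ 0.7  0.6 -1.9] [ 0.08  0.03 -0.  ] phi 0.019 zaxis [-3.e-04  3.e-04 -1.e+00]
```

Request:
{"fn": "move_arm", "kwargs": {"plan": [0, 0, -0.04, 0, 0, 0, 0, 0, -0.06, 0, 0, 0, 0, 0, -0.06, 0, 0, 0]}}

```text
time_s: 17.88
eef_pos: [0.5616, -0.1119, 0.1441]
eef_rot: [-0.0, 0.7, 0.714, 0.0]
wrist_force: [1.6, 0.4, -1.3]
opening: 0.525
grasp_force: 61.7
```

Request:
{"fn": "move_arm", "kwargs": {"plan": [0, 0, -0.04, 0, 0, 0, 0, 0, -0.06, 0, 0, 0, 0, 0, -0.06, 0, 0, 0]}}

```text
time_s: 18.25
eef_pos: [0.5619, -0.112, 0.1417]
eef_rot: [0.0, 0.7, 0.714, 0.0]
wrist_force: [-1.2, 1.0, 3.3]
opening: 0.525
grasp_force: 62.1
```

Request:
{"fn": "move_arm", "kwargs": {"plan": [0, 0, -0.04, 0, 0, 0, 0, 0, -0.06, 0, 0, 0, 0, 0, -0.06, 0, 0, 0]}}

```text
time_s: 18.62
eef_pos: [0.5619, -0.112, 0.1388]
eef_rot: [0.0, 0.7, 0.714, 0.0]
wrist_force: [-2.0, 1.4, 4.8]
opening: 0.525
grasp_force: 62.3
```

```bash
python3 st.py
```

```text
18.625 [ 0.5619 -0.112   0.1388] [-2.   1.4  4.8] [0.29 0.4  0.01] phi 0.0191 zaxis [ 5.e-04 -2.e-04 -1.e+00]
```

Request:
{"fn": "move_arm", "kwargs": {"plan": [0, 0, -0.03, 0, 0, 0, 0, 0, -0.06, 0, 0, 0, 0, 0, -0.06, 0, 0, 0]}}

```text
time_s: 19.0
eef_pos: [0.5619, -0.112, 0.1361]
eef_rot: [0.0, 0.7, 0.714, 0.0]
wrist_force: [-2.1, 1.7, 7.3]
opening: 0.525
grasp_force: 62.6
```

Request:
{"fn": "move_arm", "kwargs": {"plan": [0, 0, -0.03, 0, 0, 0, 0, 0, -0.05, 0, 0, 0, 0, 0, -0.05, 0, 0, 0]}}

```text
time_s: 19.38
eef_pos: [0.5619, -0.1121, 0.134]
eef_rot: [0.0, 0.7, 0.714, 0.0]
wrist_force: [-2.9, 1.8, 10.5]
opening: 0.524
grasp_force: 62.8
```

```bash
python3 st.py
```

```text
19.375 [ 0.5619 -0.1121  0.134 ] [-2.9  1.8 10.5] [ 0.42  0.79 -0.05] phi 0.0191 zaxis [ 6.e-04 -5.e-04 -1.e+00]
```

Spring compression is about 8 mm, so the pins are level with the run. Now twist clockwise.

Request:
{"fn": "move_arm", "kwargs": {"plan": [0, 0, 0, 0, 0, -0.07, 0, 0, 0, 0, 0, -0.15, 0, 0, 0, 0, 0, -0.25, 0, 0, 0, 0, 0, -0.35, 0, 0, 0, 0, 0, -0.35, 0, 0, 0, 0, 0, -0.35]}}

```text
time_s: 20.12
eef_pos: [0.5628, -0.112, 0.1344]
eef_rot: [0.001, 0.814, 0.581, 0.001]
wrist_force: [-2.2, 1.9, 10.5]
opening: 0.527
grasp_force: 62.7
```

```bash
python3 st.py
```

```text
20.125 [ 0.5628 -0.112   0.1344] [-2.2  1.9 10.5] [ 0.6   0.23 -0.06] phi -0.331 zaxis [ 2.7e-03 -4.0e-04 -1.0e+00]
```

Request:
{"fn": "move_arm", "kwargs": {"plan": [0, 0, 0, 0, 0, -0.13, 0, 0, 0, 0, 0, -0.26, 0, 0, 0, 0, 0, -0.39, 0, 0, 0, 0, 0, -0.52, 0, 0, 0, 0, 0, -0.65, 0, 0, 0, 0, 0, -0.78, 0, 0, 0, 0, 0, -0.9, 0, 0, 0, 0, 0, -1, 0, 0, 0, 0, 0, -1.05, 0, 0, 0, 0, 0, -1.05]}}

```text
time_s: 21.38
eef_pos: [0.5628, -0.1119, 0.1344]
eef_rot: [0.0, 0.996, 0.095, 0.001]
wrist_force: [-0.7, 2.8, 11.1]
opening: 0.528
grasp_force: 62.7
```

```bash
python3 st.py
```

```text
21.375 [ 0.5628 -0.1119  0.1344] [-0.7  2.8 11.1] [0.6  0.31 0.06] phi -1.3814 zaxis [ 2.7e-03 -3.0e-04 -1.0e+00]
```

Request:
{"fn": "move_arm", "kwargs": {"plan": [0, 0, 0.02, 0, 0, 0, 0, 0, 0.04, 0, 0, 0, 0, 0, 0.04, 0, 0, 0]}}

```text
time_s: 21.75
eef_pos: [0.5627, -0.112, 0.1361]
eef_rot: [0.0, 0.995, 0.095, 0.001]
wrist_force: [-0.8, 2.4, 9.8]
opening: 0.526
grasp_force: 62.6
```

Request:
{"fn": "move_arm", "kwargs": {"plan": [0, 0, 0.02, 0, 0, 0, 0, 0, 0.03, 0, 0, 0, 0, 0, 0.03, 0, 0, 0]}}

```text
time_s: 22.12
eef_pos: [0.5627, -0.1119, 0.1374]
eef_rot: [0.0, 0.995, 0.095, 0.001]
wrist_force: [0.1, 2.5, 6.6]
opening: 0.523
grasp_force: 62.4
```

```bash
python3 st.py
```

```text
22.125 [ 0.5627 -0.1119  0.1374] [0.1 2.5 6.6] [ 0.52  0.05 -0.04] phi -1.381 zaxis [ 2.5e-03 -3.0e-04 -1.0e+00]
```

Request:
{"fn": "move_arm", "kwargs": {"plan": [0, 0, 0.015, 0, 0, 0, 0, 0, 0.015, 0, 0, 0]}}

```text
time_s: 22.38
eef_pos: [0.5627, -0.112, 0.138]
eef_rot: [0.0, 0.995, 0.095, 0.001]
wrist_force: [0.1, 2.5, 6.9]
opening: 0.529
grasp_force: 62.4
```

Request:
{"fn": "move_arm", "kwargs": {"plan": [0, 0, 0.015, 0, 0, 0, 0, 0, 0.015, 0, 0, 0]}}

```text
time_s: 22.62
eef_pos: [0.5625, -0.112, 0.1384]
eef_rot: [0.0, 0.996, 0.095, 0.001]
wrist_force: [1.7, 2.4, 5.8]
opening: 0.524
grasp_force: 62.2
```

```bash
python3 st.py
```

```text
22.625 [ 0.5625 -0.112   0.1384] [1.7 2.4 5.8] [ 0.47 -0.38 -0.05] phi -1.381 zaxis [ 2.e-03 -2.e-04 -1.e+00]
```

Request:
{"fn": "move_arm", "kwargs": {"plan": [0, 0, 0.015, 0, 0, 0, 0, 0, 0.015, 0, 0, 0]}}

```text
time_s: 22.88
eef_pos: [0.5622, -0.112, 0.1386]
eef_rot: [0.0, 0.996, 0.095, 0.001]
wrist_force: [3.8, 1.6, 1.8]
opening: 0.522
grasp_force: 61.9
```

Request:
{"fn": "move_arm", "kwargs": {"plan": [0, 0, 0.01, 0, 0, 0, 0, 0, 0.01, 0, 0, 0, 0, 0, 0.01, 0, 0, 0]}}

```text
time_s: 23.25
eef_pos: [0.562, -0.112, 0.1387]
eef_rot: [0.0, 0.996, 0.095, 0.0]
wrist_force: [5.2, 1.1, -0.7]
opening: 0.524
grasp_force: 61.6
```

```bash
python3 st.py
```

```text
23.25 [ 0.562  -0.112   0.1387] [ 5.2  1.1 -0.7] [ 0.29 -1.16  0.03] phi -1.3811 zaxis [ 8.e-04 -0.e+00 -1.e+00]
```

```bash
python3 -c "
from bench import ctrl
print(ctrl.hand_in())"
```

```text
the job is handed in; nothing more can be done
None
```

The job is handed in at 23 s: the carriage is against the stop with its clamp tight, and by position and force readings the stick lamp is seated in the notches, still gripped. I viewed 11 pictures, one over the limit of 10, so there was no final picture check.

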